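# Put the shoe-care kit back in its tray

### The arm

A 6-joint arm with a two-finger parallel gripper is mounted at the origin on the work surface. World frame = base frame: x ahead of the robot, y to its left, z up, the work surface at z = 0. Lengths are in m, angles in degrees, forces in N, time in s.
With the tool pointing down it reaches from about 0.3 to 0.825 m from the base axis. Payload 5.4 kg.
Tool frame: the origin (TCP) lies at the very end of the fingers, on their centre line; the grasp point (between the pads) lies 19 mm behind it; z points along the fingers, y is the line along which they close (so a half turn about z gives the same grasp; the last joint's range is limited). The gripper opens to 92 mm and grips with 3 to 60 N. Pads are 20 mm wide; open, the fingers measure 128 mm over their backs; the gripper's body (75 mm by 189 mm) begins 69 mm behind the grasp point.
Start: joints at [-12.038, 9.076, 91.501, -0, 79.423, -12.038], TCP at [0.575, -0, 0.215] pointing down, gripper open.
Joint ranges: [-166.64, 166.64], [-54.1, 131.32], [10.49, 154.53], [-73.88, 253.88], [9.74, 151.15], [-171.62, 171.62]. Speed limits (degrees/s): [147.25, 147.25, 180, 180, 180, 180].

### API

Orientations are given as a 3x3 rotation matrix whose columns are the frame's x, y, z axes.
In Python, from station import sensors, imaging, ticket gives the robot as it stands. The module is installed in compiled form; this text tells all that it offers.
- The arm moves only by the tool servo_tool, never from a script. Its argument "targets" is text: rows parted by semicolons, each of 7 numbers parted by spaces: the closure, from 0 (fully open) to 1 (shut), then the shift along the tool's x, y, z in cm, then the turn, a rotation vector about the tool's x, y, z in rad. In form: jaw tx ty tz rx ry rz; .... A call has 1 to 8 rows; each row is the pose to reach, as a shift and turn from the pose commanded when the call began, along the tool's axes at that moment; what a row does not reach only later rows make up. A row lasts 1/8 s, in which the tool goes at most 62.5 mm and 10.7 degrees, less where a joint would pass 70% of its speed; a pose out of reach is approached as far as the arm can. A call with a gripper value outside its range is refused whole. The fingers move at their own pace and stop on an object; "grip_force" is the grip in N (left out, the last holds). Time passes only in rows, so rows that repeat a pose let the fingers close. It gives the time, the measured TCP pose, the force, the opening and the grip force at its end, in the units of the state.
- sensors.read_state(): the state, without advancing time (a new reading comes with each control period).
- imaging.snapshot(name): name is "scene" or "side" or "wrist"; returns the picture (480x640x3 uint8, red, green, blue); there is no depth.
- imaging.camera_model(name): a dict with "intrinsics" (3x3 intrinsics, pixels), "distortion" ([k1, k2, p1, p2, k3] as OpenCV has them; the pictures are not rectified), "pose" (4x4, takes a point from camera to world coordinates); the wrist camera has in their place "mount" (4x4, takes a point from camera to tool coordinates, whose origin is the TCP and whose axes are the flange's). Camera axes: x right, y down, z forward; pixel columns grow to the right and rows downward; lengths in m; the calibration is good to about 2 mm. A picture is of the moment at which its call begins: read the wrist's pose just before it. camera_model takes no time and is no camera call.
- ticket.sign_off(): hands the job in; it is judged then, once.
The state is a dict: "clock": time; "q": joint angles; "qd": joint speeds; "joint_torque": joint torques, N m; "eef_pos": TCP position; "tool_rot": TCP orientation; "ft_force": force on the tool from outside, world axes, zero at the start; "moment": the same for the moment, N m; "finger_gap": finger opening in m; "finger_force": force on a finger pad.
Only numpy, scipy, OpenCV 4.12 (cv2) and the standard library are available. Lean on these libraries where they do the work, as an engineer would, in place of code of your own. Each camera call takes 0.05 s, during which the arm holds its last target. There are 200 camera calls.

### The job

Put the shoe-care kit back into its white tray: the shoe brush without a handle, the slim welt brush, the polish tin and the jar of shoe cream each go into the insert whose recess is made for it, sitting flat on the bottom of the recess, the tin and the jar lid up and the welt brush on its side as it lies now. The jar is glass, so set it down rather than drop it. The clothes brush with the handle and the candle do not belong in the kit: leave them standing where they are.

Things in the scene. Friction and masses are not known exactly. Their poses are not given: they have to be found in the camera images.
- shoe_brush: Shoe brush: plain rounded wooden block without a handle, dark bristles underneath. 130 mm long (x) x 46 mm wide (y) x 44 mm tall; the wood, full width, is the upper 22 mm. Loose. Stands on the surface at the start; origin at the centre of its underside. x along its length, z up; symmetrical. About 130 g.
- welt_brush: Slim welt brush lying on its side, like a big toothbrush: wooden stick 138 mm long (x), 12 wide, 22 tall, centre line at y = -7 mm; dark bristle tuft 18 mm tall at its +x end (x 37 to 67 mm), pointing to +y, out to y = +13. Loose. Origin at the centre of the whole 138 x 26 mm footprint, at the underside; z up. About 35 g.
- polish_tin: Flat closed tin of shoe polish, plain bare metal with a ring pressed in its lid, 58 mm diameter, 24 mm tall. Loose. Stands on the surface at the start; origin at the centre of its underside. z up. About 90 g.
- cream_jar: Small glass jar of shoe cream with a dark flat screw cap, 44 mm diameter, 46 mm tall (the cap is the upper 13 mm). Loose. Stands on the surface at the start; origin at the centre of its underside. z up. About 110 g.
- clothes_brush: Does not belong in the kit: clothes brush, a wooden head with dark bristles underneath and a narrow handle. 170 mm long (x; handle 22 mm wide at +x, head 95 x 46 mm at -x), 38 mm tall. Loose. Stands on the surface at the start; origin at the centre of its underside. z up.
- candle: Does not belong in the kit: candle in a bare metal tin, 58 mm diameter, 40 mm tall, open, showing white wax and a short wick. Loose. Stands on the surface at the start; origin at the centre of its underside. z up.
- insert_brush: Cork insert of the kit tray with the wide rectangular recess, for the shoe brush: 146 mm (x) x 62 mm (y), grey felt floor. Fixed in a white tray (rim 32 mm above the work surface). Block 170 (x) x 96 (y) x 24 mm tall, origin at the centre of its underside, 5 mm above the work surface; z up. Recess centred, 8 mm deep: its floor is 16 mm above the origin.
- insert_welt: Cork insert with the narrow rectangular recess, for the welt brush: 154 mm (x) x 42 mm (y), grey felt floor. Fixed in a white tray (rim 32 mm above the work surface). Block 170 (x) x 96 (y) x 24 mm tall, origin at the centre of its underside, 5 mm above the work surface; z up. Recess centred, 8 mm deep: its floor is 16 mm above the origin.
- insert_tin: Cork insert with the larger round recess, for the polish tin: 74 mm diameter, grey felt floor. Fixed in a white tray (rim 32 mm above the work surface). Block 170 (x) x 96 (y) x 24 mm tall, origin at the centre of its underside, 5 mm above the work surface; z up. Recess centred, 8 mm deep: its floor is 16 mm above the origin.
- insert_jar: Cork insert with the smaller round recess, for the cream jar: 60 mm diameter, grey felt floor. Fixed in a white tray (rim 32 mm above the work surface). Block 170 (x) x 96 (y) x 24 mm tall, origin at the centre of its underside, 5 mm above the work surface; z up. Recess centred, 8 mm deep: its floor is 16 mm above the origin.
Mind the look-alikes: they are no part of the job. What is shaped like the candle but blue or orange is not meant.

How it is judged (in metres and radians):
At the end, for the whole second after the job is handed in: Each of the four kit things rests on the floor of its own recess (centre within 12 mm, height within 3 mm, upright within 0.12 rad, brushes along the recess within 0.2 rad either way round), released and at rest; clothes brush and candle still stand within 30 mm of their start (horizontal distance between shoe_brush and insert_brush below 0.012 m and z of shoe_brush in the frame of insert_brush between 0.012 and 0.019 m and angle between each of shoe_brush, welt_brush, polish_tin, cream_jar, clothes_brush, candle's own z axis and vertical below 0.12 rad and linear speed of each of shoe_brush, welt_brush, polish_tin, cream_jar, clothes_brush, candle below 0.02 m/s and angle between the x axis of shoe_brush and the x axis of insert_brush, either way round below 0.2 rad and horizontal distance between welt_brush and insert_welt below 0.012 m and z of welt_brush in the frame of insert_welt between 0.012 and 0.019 m and angle between the x axis of welt_brush and the x axis of insert_welt, either way round below 0.2 rad and horizontal distance between polish_tin and insert_tin below 0.012 m and z of polish_tin in the frame of insert_tin between 0.012 and 0.019 m and horizontal distance between cream_jar and insert_jar below 0.012 m and z of cream_jar in the frame of insert_jar between 0.012 and 0.019 m and distance of each of clothes_brush, candle from where it was at the start of the episode below 0.03 m); the robot touches nothing.
It fails at once if the clothes brush or the candle was moved more than 30 mm or tipped (distance of any of clothes_brush, candle from where it was at the start of the episode above 0.03 m or angle between any of clothes_brush, candle's own z axis and vertical above 0.35 rad).
It fails at once if the glass jar was dropped: it fell freely, out of the fingers, faster than 0.7 m/s (from over 25 mm) (contact force between cream_jar and the fingers below 0.1 N and linear speed of cream_jar above 0.7 m/s).
It also fails if it takes over 109 s, if anything falls off the work surface, if the arm or the gripper's body presses on something with over 40 N, if the wrist force passes 120 N, or if a joint passes its speed limit or range.

## Working session

There is one attempt and no reset: what is moved stays moved. The work goes in short steps, Python scripts to look and compute and a tool call to move; the robot and the scene stay as the last step left them, time stands still between calls to the robot, and variables do not carry over. Pictures are saved under pics/ and viewed, at most 17 in all, crops included, and the job is handed in when it is done.

Besides the shell and the picture viewer there is one more tool, called after "Emit:" as name(argument=value, ...) on one line, values as JSON. servo_tool: Moves the arm, as the interface text tells. Its arguments: {"type":"object","properties":{"targets":{"type":"string"},"grip_force":{"type":"number"}},"required":["targets"]}

```bash
mkdir -p pics; python3 - <<'E'
from station import sensors, imaging
import cv2,numpy as np
for n in ("scene","side"):
    im=imaging.snapshot(n); cv2.imwrite(f"pics/{n}0.png",im[...,::-1])
    m=imaging.camera_model(n); print(n,np.round(m["intrinsics"],1).tolist(),np.round(m["pose"],3).tolist(),m["distortion"])
s=sensors.read_state(); print(s)
print(imaging.camera_model("wrist"))
E
```

```text
scene [[544.7, 0.0, 317.3], [0.0, 544.7, 237.9], [0.0, 0.0, 1.0]] [[-0.431, 0.641, -0.635, 1.302], [0.902, 0.3, -0.31, 0.34], [-0.008, -0.707, -0.708, 0.94], [0.0, 0.0, 0.0, 1.0]] [-0.12940001  0.          0.          0.          0.        ]
side [[473.7, 0.0, 319.6], [0.0, 473.7, 241.6], [0.0, 0.0, 1.0]] [[0.851, -0.405, 0.334, 0.113], [-0.524, -0.647, 0.554, -0.656], [-0.008, -0.647, -0.763, 0.896], [0.0, 0.0, 0.0, 1.0]] [-0.02458807  0.          0.          0.          0.        ]
{'clock': 0.1, 'q': array([-1.20371716e+01,  9.10890174e+00,  9.15649598e+01, -8.30695832e-04,
        7.94248918e+01, -1.20374483e+01]), 'qd': array([ 0.01533422, -0.14553409, -0.14641879,  0.00029218, -0.02745766,
        0.02609614]), 'joint_torque': array([ 4.86743174e-04, -3.86501849e+01, -3.22960711e+01,  7.02909334e-02,
        3.38891940e-02, -7.24501376e-06]), 'eef_pos': array([5.74422175e-01, 1.04115958e-04, 2.13718734e-01]), 'tool_rot': array([[-7.21056501e-06,  9.99998574e-01, -1.68864467e-03],
       [ 9.99999940e-01,  7.79401114e-06,  3.45505157e-04],
       [ 3.45517826e-04, -1.68864208e-03, -9.99998515e-01]]), 'ft_force': array([ 0.10164114,  0.23566551, -1.33046364]), 'moment': array([-0.05536265, -0.06135363, -0.00921987]), 'finger_force': 0.0, 'finger_gap': 0.0917658668129713}
{'intrinsics': array([[391.80547568,   0.        , 316.52927273],
       [  0.        , 391.80547568, 242.68779115],
       [  0.        ,   0.        ,   1.        ]]), 'distortion': array([0.01077622, 0.        , 0.        , 0.        , 0.        ]), 'mount': array([[-1.46901545e-04, -9.69184136e-01, -2.46337349e-01,
         7.02266273e-02],
       [ 9.99999560e-01,  8.59262646e-05, -9.34409070e-04,
        -1.26697022e-03],
       [ 9.26781295e-04, -2.46337377e-01,  9.69183697e-01,
        -1.70229062e-01],
       [ 0.00000000e+00,  0.00000000e+00,  0.00000000e+00,
         1.00000000e+00]])}
```

View pics/scene0.png

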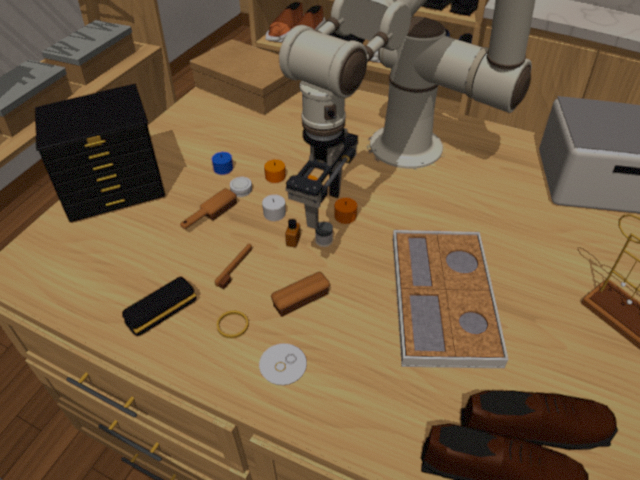

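View pics/side0.png

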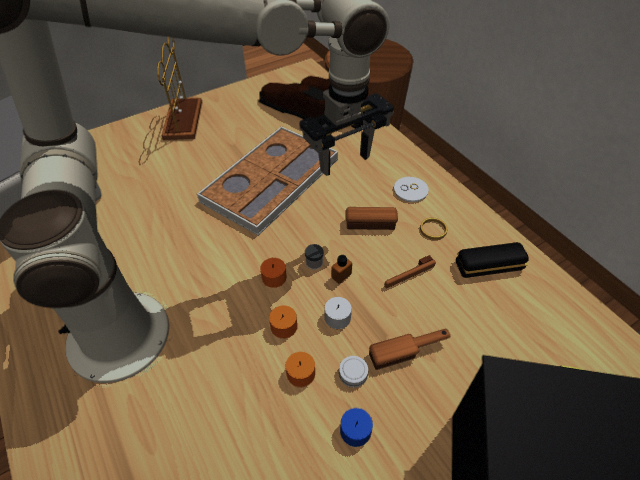

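Scene view (side-view pixels in brackets):
- **Tin or candle:** the flat white tin with the ring is at (240,186) [353,371]. The white candle with its wick is at (274,208) [338,313]. The blue and orange ones are decoys.
- **Shoe brush:** the handle-less wooden block at (300,293) [371,218]. The black case at (160,305) and the handled clothes brush at (209,209) don't fit.
- **Welt brush:** the slim stick at (234,265) [410,271].
- **Jar:** the grey glass one with a dark flat cap at (324,233) [315,256]. The amber bottle at (292,232) is too slim.
- **Tray recesses:** the wide rectangle is at (428,322), the narrow one at (420,262), the large round at (461,262) and the small round at (472,321).

I'll confirm in one crop and measure.

```bash
cat > h.py <<'E'
import numpy as np,cv2
from station import sensors,imaging
def ray(n,uv,st=None):
    m=imaging.camera_model(n)
    if n=="wrist":
        T=np.eye(4);T[:3,:3]=st["tool_rot"];T[:3,3]=st["eef_pos"];P=T@m["mount"]
    else:P=m["pose"]
    p=cv2.undistortPoints(np.array(uv,float).reshape(-1,1,2),m["intrinsics"],np.array(m["distortion"])).reshape(-1,2)
    d=np.c_[p,np.ones(len(p))]@P[:3,:3].T
    return P[:3,3],d
def cast(n,uv,z,st=None):
    o,d=ray(n,uv,st); return (o+d*((z-o[2])/d[:,2])[:,None])
def tri(a,b):
    o1,d1=ray("scene",[a]);o2,d2=ray("side",[b])
    A=np.c_[d1[0],-d2[0]];s=np.linalg.lstsq(A,o2-o1,rcond=None)[0]
    p,q=o1+s[0]*d1[0],o2+s[1]*d2[0];return (p+q)/2,np.linalg.norm(p-q)
def go(x,y,z,yaw=None):
    # tool shift (cm) and turn to TCP target; yaw = world direction (deg) of the closing line
    st=sensors.read_state();R=st["tool_rot"];d=R.T@(np.array([x,y,z])-st["eef_pos"])*100
    rz=0
    if yaw is not None:
        c=np.degrees(np.arctan2(R[1,1],R[0,1]));e=(yaw-c+90)%180-90;rz=-np.radians(e)
    print("move",np.round(d,2),"rz",round(rz,3),"q6",round(st["q"][5],1))
E
python3 - <<'E'
from h import *
sc=cv2.imread("pics/scene0.png");sd=cv2.imread("pics/side0.png")
cv2.imwrite("pics/crop.png",np.vstack([cv2.resize(sc[150:300,170:370],(760,285*2)[0:2] and (400,300),interpolation=3),cv2.resize(sd[200:400,240:506],(400,300),interpolation=3)]))
for n,a,b in [("tin",(240,185),(353,368)),("candle",(274,202),(338,305)),("jar",(324,229),(315,249)),("brush",(300,287),(371,212)),("welt",(234,264),(410,270)),("clothes",(209,207),(400,347)),
 ("wide",(428,322),(298,164)),("narrow",(420,262),(265,199)),("R",(461,262),(237,184)),("r",(472,321),(276,149))]:
    p,e=tri(a,b);print(n,p.round(3),round(e,4))
hsv=cv2.cvtColor(sc,cv2.COLOR_BGR2HSV)
for uv in [(300,287),(234,264),(280,260),(250,300),(428,322),(440,290),(300,310)]:print(uv,hsv[uv[1],uv[0]])
# tray white rim & felt comps
for n,im,box in (("scene",sc,(385,225,510,370)),("side",sd,(195,125,345,235))):
    h=cv2.cvtColor(im,cv2.COLOR_BGR2HSV);m=((h[...,1]<70)).astype(np.uint8)
    M=np.zeros_like(m);M[box[1]:box[3],box[0]:box[2]]=m[box[1]:box[3],box[0]:box[2]]
    k,l,s,c=cv2.connectedComponentsWithStats(M)
    for i in range(1,k):
        if s[i,4]>150:
            cn=cv2.findContours((l==i).astype(np.uint8),0,2)[0][0]
            hull=cast(n,cn.reshape(-1,2),0.021);r=cv2.minAreaRect((hull[:,:2]*1000).astype(np.float32))
            print(n,c[i].round(),s[i,4],"rect mm",np.round(r[0]),np.round(r[1]),round(r[2],1))
E
```

```text
tin [ 0.381 -0.335  0.019] 0.0026
candle [ 0.427 -0.206  0.042] 0.0007
jar [ 0.464 -0.051  0.044] 0.0006
brush [ 0.645 -0.022  0.043] 0.0005
welt [ 0.63  -0.202  0.016] 0.0
clothes [ 0.49  -0.353  0.023] 0.0142
wide [0.597 0.254 0.018] 0.0068
narrow [0.45  0.183 0.021] 0.0049
R [0.411 0.27  0.024] 0.0023
r [0.568 0.336 0.03 ] 0.0005
(300, 287) [ 14 180 129]
(234, 264) [ 14 196  99]
(280, 260) [ 17 122 163]
(250, 300) [ 19 118 164]
(428, 322) [158  10 103]
(440, 290) [ 15 147 146]
(300, 310) [ 19 114 165]
scene [446. 321.] 2299 rect mm [507. 261.] [382. 214.] 23.0
scene [419. 262.] 845 rect mm [444. 181.] [148.  41.] 23.1
scene [461. 262.] 523 rect mm [405. 270.] [68. 67.] 55.1
scene [427. 323.] 1598 rect mm [602. 249.] [141.  61.] 23.2
scene [473. 323.] 458 rect mm [564. 338.] [56. 53.] 56.8
side [287. 174.] 3088 rect mm [564. 272.] [495. 246.] 23.0
side [276. 150.] 173 rect mm [570. 344.] [46. 56.] 57.7
side [236. 184.] 344 rect mm [411. 274.] [68. 65.] 7.1
side [263. 199.] 569 rect mm [448. 185.] [148.  38.] 23.1
```

View pics/crop.png

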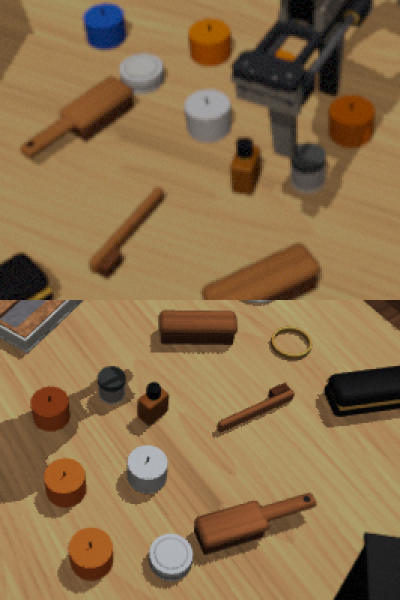

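The crop confirms it: ringed tin at (142,72), wicked candle (208,115), jar (308,167), welt brush (127,232) and block brush (262,285). The tray fits a grid centred at about (507,260) mm with yaw 23°, which matches the given sizes. Next is the wrist camera from its current height.

```bash
python3 - <<'E'
from h import *
st=sensors.read_state();im=imaging.snapshot("wrist");cv2.imwrite("pics/w0.png",im[...,::-1])
hsv=cv2.cvtColor(im,cv2.COLOR_RGB2HSV)
m=((hsv[...,1]>150)|(hsv[...,2]<110)|(hsv[...,1]<75)).astype(np.uint8)
m=cv2.morphologyEx(m,cv2.MORPH_OPEN,np.ones((3,3)))
k,l,s,c=cv2.connectedComponentsWithStats(m)
for i in range(1,k):
    if s[i,4]>250:
        cn=max(cv2.findContours((l==i).astype(np.uint8),0,2)[0],key=len).reshape(-1,2)
        for z in (0.02,0.044):
            r=cv2.minAreaRect((cast("wrist",cn,z,st)[:,:2]*1000).astype(np.float32));print(c[i].round(),s[i,4],z,np.round(r[0]),np.round(r[1]),round(r[2],1))
E
```

```text
[188.  53.] 6341 0.02 [470. 140.] [262.  89.] 0.2
[188.  53.] 6341 0.044 [477. 135.] [245.  83.] 0.2
[125.  22.] 5252 0.02 [427. 178.] [126.  45.] 21.1
[125.  22.] 5252 0.044 [436. 171.] [118.  42.] 21.1
[564. 194.] 7792 0.02 [801.  23.] [90. 93.] 89.8
[564. 194.] 7792 0.044 [786.  26.] [84. 87.] 89.8
[323. 383.] 91774 0.02 [ 574. -133.] [714. 323.] 0.1
[323. 383.] 91774 0.044 [ 574. -120.] [667. 301.] 0.1
[ 89. 261.] 4281 0.02 [352. -41.] [84. 61.] 26.5
[ 89. 261.] 4281 0.044 [367. -34.] [78. 57.] 26.5
```

View pics/w0.png

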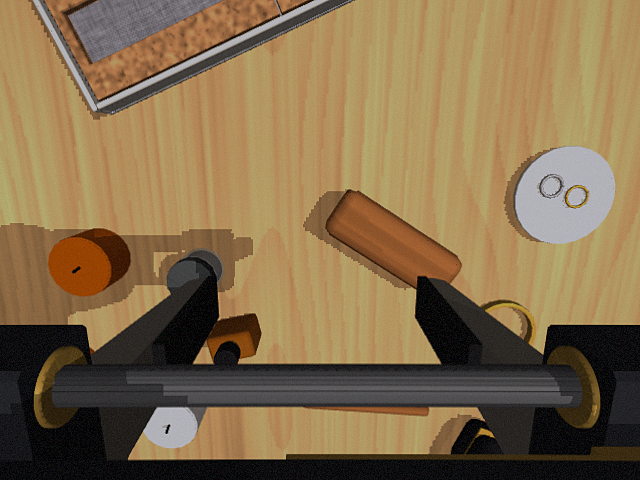

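The wrist view shows the shoe brush running from (350,190) to (460,265), just touching the right finger. The jar is at (195,270), the amber bottle at (235,340), and the near tray corner at (98,108). I'll measure the brush from its orange-brown mask.

```bash
python3 - <<'E'
from h import *
st=sensors.read_state()
def meas(n,box,z,lo=(5,150,60),hi=(16,255,200)):
    im=cv2.imread(f"pics/{'w0' if n=='wrist' else n+'0'}.png");h=cv2.cvtColor(im,cv2.COLOR_BGR2HSV)
    M=np.zeros(h.shape[:2],np.uint8);x0,y0,x1,y1=box;M[y0:y1,x0:x1]=cv2.inRange(h,lo,hi)[y0:y1,x0:x1]
    cn=max(cv2.findContours(M,0,2)[0],key=cv2.contourArea).reshape(-1,2)
    for zz in z:
        r=cv2.minAreaRect((cast(n,cn,zz,st)[:,:2]*1000).astype(np.float32));print(n,cn.min(0),cn.max(0),zz,np.round(r[0]),np.round(r[1]),round(r[2],1))
meas("wrist",(310,170,480,300),(.022,.044))
meas("scene",(265,265,335,318),(.022,.044))
meas("side",(338,198,405,235),(.022,.044))
print("welt");meas("scene",(210,238,258,292),(.011,.022));meas("side",(380,250,440,292),(.011,.022))
go(.644,-.022,.15,90-30)
E
```

```text
wrist [326 190] [461 288] 0.022 [646. -24.] [ 50. 136.] 57.1
wrist [326 190] [461 288] 0.044 [642. -19.] [ 47. 128.] 57.1
scene [271 272] [329 315] 0.022 [642. -25.] [ 62. 137.] 59.6
scene [271 272] [329 315] 0.044 [658. -16.] [ 60. 134.] 59.6
side [346 207] [397 221] 0.022 [655. -13.] [ 49. 129.] 57.9
side [346 207] [397 221] 0.044 [641. -29.] [ 48. 126.] 57.9
welt
scene [215 244] [251 286] 0.011 [ 626. -202.] [ 26. 143.] 85.6
scene [215 244] [251 286] 0.022 [ 634. -196.] [ 25. 142.] 85.6
side [385 255] [435 284] 0.011 [ 631. -195.] [ 30. 138.] 83.5
side [385 255] [435 284] 0.022 [ 625. -201.] [ 30. 137.] 83.5
move [-2.21  6.96  6.38] rz -1.047 q6 -12.0
```

Emit:
servo_tool(targets="0 -2.2 6.9 10 0 0 -0.995;0 -2.2 6.9 10 0 0 -0.995;0 -2.2 6.9 10 0 0 -0.995;0 -2.2 6.9 10 0 0 -0.995;0 -2.2 6.9 10 0 0 -0.995;0 -2.2 6.9 10 0 0 -0.995;0 -2.2 6.9 10 0 0 -0.995;0 -2.2 6.9 10 0 0 -0.995", grip_force=25)

```text
clock: 1.15
eef_pos: [0.6438, -0.022, 0.1144]
tool_rot: [[-0.838, 0.545, -0.0], [0.545, 0.838, 0.0], [0.0, -0.0, -1.0]]
ft_force: [-0.1, -0.4, -0.2]
finger_gap: 0.0918
finger_force: 0.0
```

```bash
python3 - <<'E'
from h import *
st=sensors.read_state();im=imaging.snapshot("wrist");cv2.imwrite("pics/w1.png",im[...,::-1])
print(st["eef_pos"],st["tool_rot"])
go(.643,-.022,.016,57)
E
```

```text
[ 0.64383387 -0.02199074  0.11436913] [[-8.38197676e-01  5.45366386e-01 -4.01119881e-04]
 [ 5.45366396e-01  8.38197760e-01  9.53847995e-05]
 [ 3.88237449e-04 -1.38805986e-04 -9.99999915e-01]]
move [ 0.07 -0.05  9.84] rz -0.001 q6 -69.6
```

View pics/w1.png

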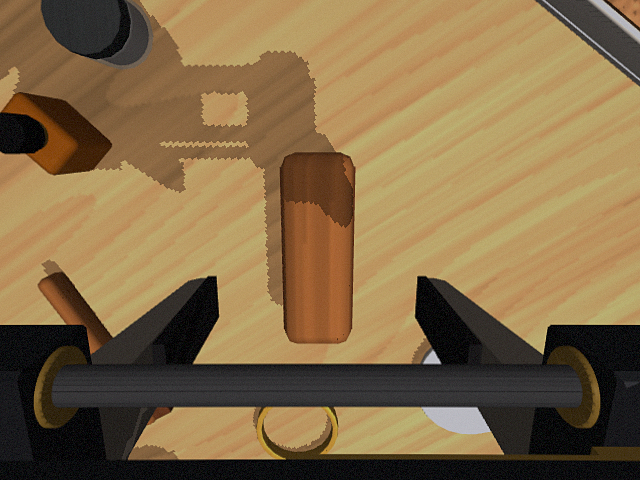

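The brush is centred between the fingers at (280–355, 152–342). I'll descend and grip.

```bash
python3 - <<'E'
from h import *
st=sensors.read_state()
for p in cast("wrist",[(318,153),(318,341),(281,247),(355,247)],.042,st): print(np.round(st["tool_rot"].T@(p-st["eef_pos"])*100,2))
E
```

```text
[6.51 0.11 7.25]
[-5.99  0.12  7.24]
[ 0.64 -2.25  7.24]
[0.64 2.49 7.24]
```

Emit:
servo_tool(targets="0 0 0 5 0 0 0;0 0 0 8.5 0 0 0;0 0 0 9.8 0 0 0;0 0 0 9.8 0 0 0;1 0 0 9.8 0 0 0;1 0 0 9.8 0 0 0;1 0 0 9.8 0 0 0;1 0 0 9.8 0 0 0")

```text
clock: 2.2
eef_pos: [0.6442, -0.0221, 0.017]
tool_rot: [[-0.839, 0.545, 0.001], [0.545, 0.839, -0.0], [-0.001, 0.0, -1.0]]
ft_force: [-0.3, 0.5, -0.2]
finger_gap: 0.0539
finger_force: 0.0
```

Emit:
servo_tool(targets="1 0 0 0 0 0 0;1 0 0 0 0 0 0;1 0 0 0 0 0 0;1 0 0 -4 0 0 0;1 0 0 -10 0 0 0;1 0 0 -10 0 0 0")

```text
clock: 2.95
eef_pos: [0.648, -0.0229, 0.1229]
tool_rot: [[-0.839, 0.544, 0.011], [0.544, 0.839, -0.003], [-0.011, 0.004, -1.0]]
ft_force: [1.1, -1.1, -1.1]
finger_gap: 0.0455
finger_force: 25.0
```

```bash
python3 - <<'E'
from h import *
print(sensors.read_state()["finger_gap"],sensors.read_state()["finger_force"])
go(.605,.249,.12,113)
E
```

```text
0.045541058901856474 24.999216198921204
move [18.41 20.46  0.17] rz -0.977 q6 -69.7
```

Emit:
servo_tool(targets="1 17.9 20.8 0 0 0 -0.977;1 17.9 20.8 0 0 0 -0.977;1 17.9 20.8 0 0 0 -0.977;1 17.9 20.8 0 0 0 -0.977;1 17.9 20.8 0 0 0 -0.977;1 17.9 20.8 0 0 0 -0.977;1 17.9 20.8 0 0 0 -0.977;1 17.9 20.8 0 0 0 -0.977")

```text
clock: 3.95
eef_pos: [0.6067, 0.2494, 0.1157]
tool_rot: [[-0.921, -0.389, -0.001], [-0.389, 0.921, -0.0], [0.001, 0.0, -1.0]]
ft_force: [-0.7, 0.7, -1.1]
finger_gap: 0.0457
finger_force: 25.0
```

```bash
python3 - <<'E'
from h import *
st=sensors.read_state();im=imaging.snapshot("wrist");cv2.imwrite("pics/w2.png",im[...,::-1])
go(.607,.250,.060,113);np.save("st2.npy",[st],allow_pickle=True)
E
```

```text
move [-0.04  0.06  5.6 ] rz -0.002 q6 -101.1
```

View pics/w2.png

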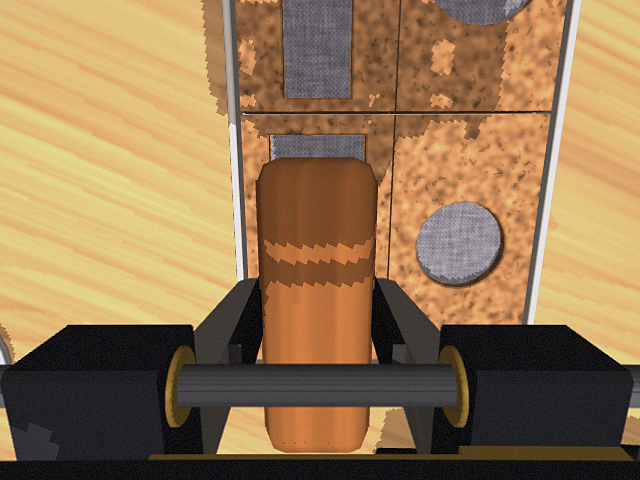

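The wide recess's far edge shows at (270–366,134), the grid crossing at (394,112), the small round at (459,243), and the narrow recess's near edge at (285–351,98). I'll check the tray grid against these.

```bash
python3 - <<'E'
from h import *
st=np.load("st2.npy",allow_pickle=True)[0]
P=cast("wrist",[(270,135),(366,133),(394,112),(285,98),(351,98)],.029,st)[:,:2]
u=np.array([np.cos(np.radians(23)),np.sin(np.radians(23))]);v=np.array([-u[1],u[0]])
print(P.round(4)); d=P[1]-P[0];print("yaw",np.degrees(np.arctan2(d[1],d[0]))-90,np.linalg.norm(d))
print("wide centre",(P[0]+P[1])/2+.073*u,"narrow",(P[3]+P[4])/2-.077*u,"C",P[2])
im=cv2.imread("pics/w2.png");h=cv2.cvtColor(im,cv2.COLOR_BGR2HSV);M=cv2.inRange(h,(0,0,60),(179,60,255))
M2=np.zeros_like(M);M2[190:300,405:515]=M[190:300,405:515]
cn=max(cv2.findContours(M2,0,2)[0],key=cv2.contourArea).reshape(-1,2)
for z in(.021,.029):print("r",cv2.minEnclosingCircle((cast("wrist",cn,z,st)[:,:2]*1000).astype(np.float32)))
E
```

```text
[[0.5485 0.1948]
 [0.5238 0.2502]
 [0.5056 0.261 ]
 [0.5243 0.1954]
 [0.5085 0.233 ]]
yaw 24.048917982896185 0.06065376573677822
wide centre [0.60332386 0.25103422] narrow [0.44552271 0.18409022] C [0.50555908 0.26101494]
r ((565.934814453125, 340.50775146484375), 29.630878448486328)
r ((565.2222900390625, 336.995361328125), 28.736366271972656)
```

Emit:
servo_tool(targets="1 0 0.1 4 0 0 0;1 0 0.1 6.5 0 0 0;1 0 0.1 7.5 0 0 0;1 0 0.1 7.75 0 0 0;1 0 0.1 7.75 0 0 0;1 0 0.1 7.75 0 0 0")

```text
clock: 4.75
eef_pos: [0.6077, 0.251, 0.0405]
tool_rot: [[-0.921, -0.39, 0.002], [-0.39, 0.921, 0.0], [-0.002, -0.0, -1.0]]
ft_force: [0.4, 0.8, -1.0]
finger_gap: 0.0459
finger_force: 25.0
```

Emit:
servo_tool(targets="1 0 0 0.15 0 0 0;1 0 0 0.15 0 0 0;0.3 0 0 0.15 0 0 0;0.3 0 0 0.15 0 0 0;0.3 0 0 -1 0 0 0;0.3 0 0 -5 0 0 0;0.3 0 0 -9 0 0 0;0.3 0 0 -9 0 0 0")

```text
clock: 5.75
eef_pos: [0.6099, 0.2516, 0.1349]
tool_rot: [[-0.92, -0.391, 0.009], [-0.391, 0.921, 0.002], [-0.009, -0.002, -1.0]]
ft_force: [-0.1, -0.1, -0.9]
finger_gap: 0.0643
finger_force: 0.0
```

```bash
python3 - <<'E'
from h import *
st=sensors.read_state();im=imaging.snapshot("wrist");np.save("st3.npy",[st],allow_pickle=True);cv2.imwrite("pics/w3.png",im[...,::-1])
h=cv2.cvtColor(im,cv2.COLOR_RGB2HSV)
sc=imaging.snapshot("scene")
cv2.imwrite("pics/m3.png",np.hstack([im[...,::-1][::2,::2],cv2.resize(sc[220:370,385:515],(260,300))[:240,:,::-1]]))
go(.464,-.051,.15,113)
E
```

```text
move [ 24.95 -22.21  -2.04] rz -0.0 q6 -101.0
```

View pics/m3.png

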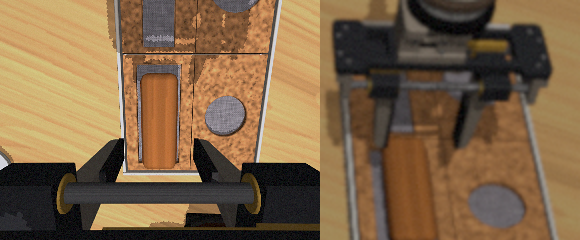

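The shoe brush is seated in its recess: at half scale the brush spans (141–179,73–168) inside the felt outline. Next, above the jar.

Emit:
servo_tool(targets="0.3 24.9 -22.2 -1 0 0 1.187;0.3 24.9 -22.2 -1 0 0 1.187;0.3 24.9 -22.2 -1 0 0 1.187;0.3 24.9 -22.2 -1 0 0 1.187;0.3 24.9 -22.2 -1 0 0 1.187;0.3 24.9 -22.2 -1 0 0 1.187;0.3 24.9 -22.2 -1 0 0 1.187;0.3 24.9 -22.2 -1 0 0 1.187")

```text
clock: 6.85
eef_pos: [0.4631, -0.0507, 0.1379]
tool_rot: [[-0.707, 0.707, -0.002], [0.707, 0.707, 0.001], [0.002, -0.001, -1.0]]
ft_force: [0.1, -0.5, -0.6]
finger_gap: 0.0643
finger_force: 0.0
```

```bash
python3 - <<'E'
from h import *
st=sensors.read_state();im=imaging.snapshot("wrist");np.save("st4.npy",[st],allow_pickle=True);cv2.imwrite("pics/w4.png",im[...,::-1])
go(.464,-.051,.012,45)
E
```

```text
move [-0.11  0.02 12.6 ] rz 0.001 q6 -66.2
```

View pics/w4.png

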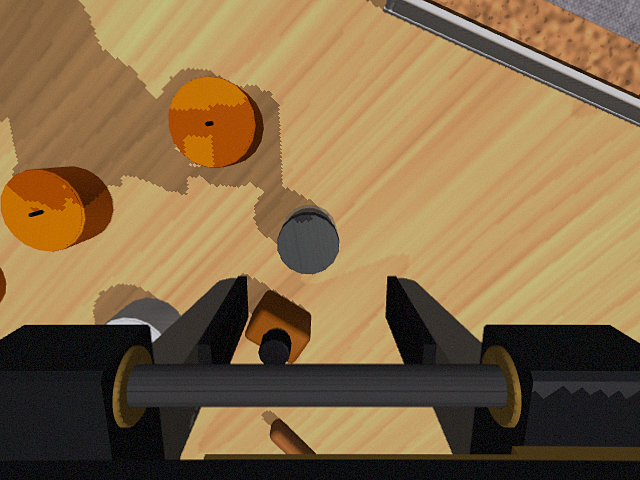

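The jar cap is at (309,242) with radius 31 px. The amber bottle is at (279,328), just behind the fingers.

```bash
python3 - <<'E'
from h import *
st=np.load("st4.npy",allow_pickle=True)[0]
for uv,z in [((309,242),.046),((340,242),.046),((278,290),.01),((309,322),.02),((275,347),.05)]:
    p=cast("wrist",[uv],z,st)[0]; print(uv,p.round(3),np.round(st["tool_rot"].T@(p-st["eef_pos"])*100,2))
E
```

```text
(309, 242) [ 0.456 -0.051  0.046] [ 0.48 -0.54  9.19]
(340, 242) [ 0.471 -0.036  0.046] [0.48 1.6  9.18]
(278, 290) [ 0.472 -0.104  0.01 ] [-4.43 -3.14 12.78]
(309, 322) [ 0.506 -0.103  0.02 ] [-6.76 -0.62 11.77]
(275, 347) [ 0.493 -0.124  0.05 ] [-7.29 -3.04  8.77]
```

Emit:
servo_tool(targets="0.3 0.5 -0.5 5 0 0 0;0.3 0.5 -0.5 9 0 0 0;0.3 0.5 -0.5 11.5 0 0 0;0.3 0.5 -0.5 12.5 0 0 0;0.3 0.5 -0.5 12.5 0 0 0;1 0.5 -0.5 12.5 0 0 0;1 0.5 -0.5 12.5 0 0 0;1 0.5 -0.5 12.5 0 0 0", grip_force=20)

```text
clock: 7.9
eef_pos: [0.4579, -0.0511, 0.015]
tool_rot: [[-0.707, 0.707, 0.002], [0.707, 0.707, -0.001], [-0.002, 0.001, -1.0]]
ft_force: [-1.1, 0.5, 4.2]
finger_gap: 0.0435
finger_force: 20.0
```

Emit:
servo_tool(targets="1 0 0 0 0 0 0;1 0 0 0 0 0 0;1 0 0 -3 0 0 0;1 0 0 -8 0 0 0;1 0 0 -11 0 0 0;1 0 0 -11 0 0 0")

```text
clock: 8.65
eef_pos: [0.4589, -0.0514, 0.1263]
tool_rot: [[-0.707, 0.707, 0.005], [0.707, 0.707, -0.002], [-0.005, 0.002, -1.0]]
ft_force: [0.9, 0.1, -1.5]
finger_gap: 0.0437
finger_force: 20.0
```

```bash
python3 - <<'E'
from h import *
st=sensors.read_state();print(st["eef_pos"])
go(.566,.339,.12,23)
E
```

```text
[ 0.45888125 -0.0514304   0.12628514]
move [20.05 35.17  0.61] rz 0.384 q6 -66.4
```

Emit:
servo_tool(targets="1 20 35.2 0 0 0 0.384;1 20 35.2 0 0 0 0.384;1 20 35.2 0 0 0 0.384;1 20 35.2 0 0 0 0.384;1 20 35.2 0 0 0 0.384;1 20 35.2 0 0 0 0.384;1 20 35.2 0 0 0 0.384;1 20 35.2 0 0 0 0.384")

```text
clock: 9.65
eef_pos: [0.5633, 0.342, 0.1207]
tool_rot: [[-0.394, 0.919, -0.004], [0.919, 0.394, -0.001], [0.001, -0.004, -1.0]]
ft_force: [-0.0, -1.1, -1.4]
finger_gap: 0.0433
finger_force: 20.0
```

```bash
python3 - <<'E'
from h import *
st=sensors.read_state();im=imaging.snapshot("wrist");np.save("st5.npy",[st],allow_pickle=True);cv2.imwrite("pics/w5.png",im[...,::-1])
print(st["eef_pos"]);go(.566,.339,.036,23)
E
```

```text
[0.56330857 0.34201807 0.12069871]
move [-0.21  0.25  8.49] rz 0.002 q6 -2.5
```

View pics/w5.png

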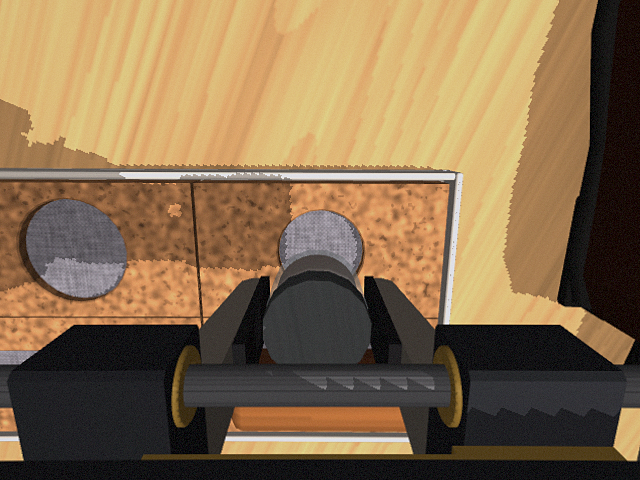

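The jar hangs just in front of its recess, whose rim spans (278–364) with its top at row 210. The big recess is centred at about (73,249).

```bash
python3 - <<'E'
from h import *
st=np.load("st5.npy",allow_pickle=True)[0];R=st["tool_rot"]
for uv in [(278,250),(364,250),(321,209),(73,199),(20,245),(127,250),(73,299)]:
    p=cast("wrist",[uv],.029,st)[0]; print(uv,p.round(4),np.round(R.T@(p-st["eef_pos"])*100,2))
st=sensors.read_state();print(st["eef_pos"])
E
```

```text
(278, 250) [0.538  0.3301 0.029 ] [-0.11 -2.76  9.18]
(364, 250) [0.5928 0.3536 0.029 ] [-0.1   3.2   9.16]
(321, 209) [0.5541 0.3682 0.029 ] [2.76 0.21 9.17]
(73, 199) [0.3987 0.3088 0.029 ] [  3.42 -16.41   9.23]
(20, 245) [0.3734 0.2632 0.029 ] [  0.23 -20.52   9.24]
(127, 250) [0.4419 0.2888 0.029 ] [ -0.12 -13.22   9.22]
(73, 299) [0.4169 0.2385 0.029 ] [ -3.76 -17.5    9.23]
[0.56322572 0.3401161  0.12095748]
```

Emit:
servo_tool(targets="1 -0.1 0.3 3 0 0 0;1 -0.1 0.3 6 0 0 0;1 -0.1 0.3 7.5 0 0 0;1 -0.1 0.3 8.1 0 0 0;1 -0.1 0.3 8.3 0 0 0;1 -0.1 0.3 8.4 0 0 0;1 -0.1 0.3 8.4 0 0 0")

```text
clock: 10.58
eef_pos: [0.5684, 0.34, 0.041]
tool_rot: [[-0.39, 0.921, 0.001], [0.921, 0.39, 0.0], [-0.0, 0.001, -1.0]]
ft_force: [0.5, -0.0, -0.6]
finger_gap: 0.0437
finger_force: 20.0
```

Emit:
servo_tool(targets="1 0 -0.1 0.15 0 0 0;1 0 -0.1 0.25 0 0 0;1 0 -0.1 0.35 0 0 0;1 0 -0.1 0.35 0 0 0")

```text
clock: 11.08
eef_pos: [0.5669, 0.3393, 0.0364]
tool_rot: [[-0.39, 0.921, -0.0], [0.921, 0.39, -0.0], [-0.0, -0.0, -1.0]]
ft_force: [-0.4, 0.3, -1.7]
finger_gap: 0.0435
finger_force: 20.0
```

Emit:
servo_tool(targets="1 0 0 0.1 0 0 0;1 0 0 0.1 0 0 0;0.35 0 0 0.1 0 0 0;0.35 0 0 0.1 0 0 0;0.35 0 0 -2 0 0 0;0.35 0 0 -8 0 0 0;0.35 0 0 -12 0 0 0;0.35 0 0 -12 0 0 0")

```text
clock: 12.08
eef_pos: [0.5702, 0.3406, 0.1635]
tool_rot: [[-0.39, 0.921, 0.01], [0.921, 0.39, 0.004], [-0.0, 0.011, -1.0]]
ft_force: [0.3, 0.7, -0.5]
finger_gap: 0.0599
finger_force: 0.0
```

```bash
python3 - <<'E'
from h import *
st=sensors.read_state();print(st["eef_pos"])
# tin: mask white flat in scene/side
for n,box in (("scene",(226,174,256,197)),("side",(336,354,372,390))):
    im=cv2.imread(f"pics/{n}0.png");h=cv2.cvtColor(im,cv2.COLOR_BGR2HSV);x0,y0,x1,y1=box
    M=np.zeros(h.shape[:2],np.uint8);M[y0:y1,x0:x1]=cv2.inRange(h,(0,0,90),(179,70,255))[y0:y1,x0:x1]
    cn=max(cv2.findContours(M,0,2)[0],key=cv2.contourArea).reshape(-1,2)
    for z in(.012,.024):print(n,cv2.minEnclosingCircle((cast(n,cn,z)[:,:2]*1000).astype(np.float32)))
go(.50,-.195,.16,120)
E
```

```text
[0.57020579 0.34064285 0.16348604]
scene ((380.65789794921875, -339.33538818359375), 42.208702087402344)
scene ((392.56683349609375, -330.5532531738281), 41.66299819946289)
side ((382.0352478027344, -332.58660888671875), 29.6484317779541)
side ((378.3772888183594, -336.9772644042969), 29.245975494384766)
move [-46.57 -27.38   0.07] rz 1.448 q6 -2.5
```

Emit:
servo_tool(targets="0.35 -52.3 -15.1 0 0 0 -1.08;0.35 -52.3 -15.1 0 0 0 -1.08;0.35 -52.3 -15.1 0 0 0 -1.08;0.35 -52.3 -15.1 0 0 0 -1.08;0.35 -52.3 -15.1 0 0 0 -1.08;0.35 -52.3 -15.1 0 0 0 -1.08;0.35 -52.3 -15.1 0 0 0 -1.08;0.35 -52.3 -15.1 0 0 0 -1.08")

```text
clock: 13.08
eef_pos: [0.6243, -0.1408, 0.1562]
tool_rot: [[-0.996, 0.09, -0.001], [0.09, 0.996, 0.001], [0.001, 0.0, -1.0]]
ft_force: [1.1, 0.1, -0.5]
finger_gap: 0.0596
finger_force: 0.0
```

```bash
python3 - <<'E'
from h import *
go(.635,-.20,.15,85)
E
```

```text
move [-1.59 -5.8   0.61] rz -0.002 q6 -108.4
```

Emit:
servo_tool(targets="0.35 -1.6 -5.2 0 0 0 0;0.35 -1.6 -5.2 0 0 0 0;0.35 -1.6 -5.2 0 0 0 0;0.35 -1.6 -5.2 0 0 0 0")

```text
clock: 13.58
eef_pos: [0.6359, -0.1906, 0.1564]
tool_rot: [[-0.996, 0.088, -0.001], [0.088, 0.996, 0.001], [0.001, 0.001, -1.0]]
ft_force: [-0.3, 2.0, 1.0]
finger_gap: 0.0597
finger_force: 0.0
```

```bash
python3 - <<'E'
from h import *
st=sensors.read_state();im=imaging.snapshot("wrist");np.save("st6.npy",[st],allow_pickle=True);cv2.imwrite("pics/w6.png",im[...,::-1]);print(st["eef_pos"])
h=cv2.cvtColor(im,cv2.COLOR_RGB2HSV);M=np.zeros(h.shape[:2],np.uint8);M[100:362,240:400]=cv2.inRange(h,(3,150,30),(15,255,230))[100:362,240:400]
cn=max(cv2.findContours(M,0,2)[0],key=cv2.contourArea).reshape(-1,2)
r=cv2.minAreaRect((cast("wrist",cn,.022,st)[:,:2]*1000).astype(np.float32));print(cn.min(0),cn.max(0),r)
E
```

```text
[ 0.63589071 -0.19056676  0.15640523]
[287 132] [322 301] ((624.1878662109375, -197.19456481933594), (25.4751033782959, 135.48623657226562), 85.71369934082031)
```

View pics/w6.png

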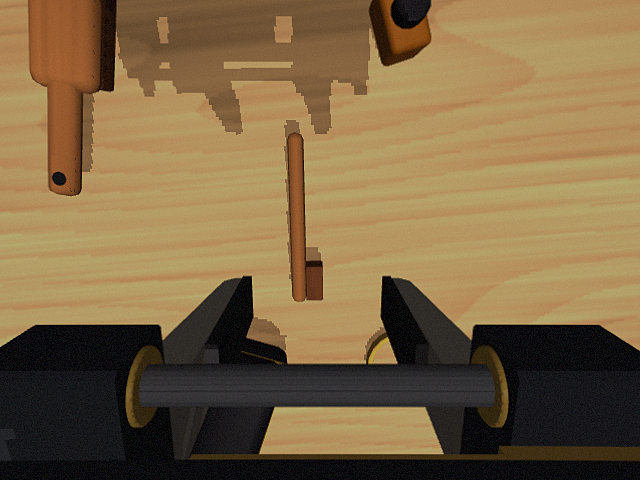

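The welt brush runs from (295,132) to (300,301), with the tuft at its +x end pointing to +y (right in the picture). The footprint measures 136×25 mm, as it should.

```bash
python3 - <<'E'
from h import *
go(.625,-.204,.010,85.7)
E
```

```text
move [ 0.97 -1.43 14.65] rz -0.013 q6 -112.1
```

Emit:
servo_tool(targets="0.35 1 -1.4 5 0 0 -0.013;0.35 1 -1.4 10 0 0 -0.013;0.35 1 -1.4 12 0 0 -0.013;0.35 1 -1.4 12 0 0 -0.013")

```text
clock: 14.12
eef_pos: [0.6243, -0.2042, 0.0357]
tool_rot: [[-0.997, 0.076, -0.002], [0.076, 0.997, 0.001], [0.002, 0.001, -1.0]]
ft_force: [0.2, -0.2, 0.1]
finger_gap: 0.0597
finger_force: 0.0
```

```bash
python3 - <<'E'
from h import *
go(.625,-.204,.010,85.7)
E
```

```text
move [-0.08  0.02  2.57] rz -0.001 q6 -114.3
```

Emit:
servo_tool(targets="0.35 0 0 1.5 0 0 0;0.35 0 0 2.5 0 0 0;0.35 0 0 2.5 0 0 0;1 0 0 2.5 0 0 0;1 0 0 2.5 0 0 0;1 0 0 2.5 0 0 0;1 0 0 2.5 0 0 0;1 0 0 2.5 0 0 0", grip_force=20)

```text
clock: 15.12
eef_pos: [0.6249, -0.2053, 0.0117]
tool_rot: [[-0.997, 0.077, 0.0], [0.077, 0.997, -0.0], [-0.0, -0.0, -1.0]]
ft_force: [-0.2, -1.1, 0.4]
finger_gap: 0.0119
finger_force: 5.8
```

Emit:
servo_tool(targets="1 0 0 0 0 0 0;1 0 0 0 0 0 0;1 0 0 -3 0 0 0;1 0 0 -8 0 0 0;1 0 0 -11 0 0 0;1 0 0 -11 0 0 0;1 0 0 -11 0 0 0")

```text
clock: 16.0
eef_pos: [0.6239, -0.2048, 0.1196]
tool_rot: [[-0.997, 0.077, -0.002], [0.077, 0.997, 0.001], [0.003, 0.001, -1.0]]
ft_force: [1.2, 0.7, -0.7]
finger_gap: 0.0122
finger_force: 20.0
```

```bash
python3 - <<'E'
from h import *
st=sensors.read_state();print(st["eef_pos"],st["finger_gap"])
u=np.array([.9205,.3907]);v=np.array([-.3907,.9205])
t=np.array([.446,.183])-.007*v+.001*u;print(t)
go(t[0],t[1],.12,113)
E
```

```text
[ 0.6238909  -0.20480287  0.11964085] 0.012195152981851724
[0.4496554 0.1769472]
move [20.3  36.73  0.06] rz -0.478 q6 -114.3
```

Emit:
servo_tool(targets="1 20.3 36.7 0 0 0 -0.478;1 20.3 36.7 0 0 0 -0.478;1 20.3 36.7 0 0 0 -0.478;1 20.3 36.7 0 0 0 -0.478;1 20.3 36.7 0 0 0 -0.478;1 20.3 36.7 0 0 0 -0.478;1 20.3 36.7 0 0 0 -0.478;1 20.3 36.7 0 0 0 -0.478")

```text
clock: 17.0
eef_pos: [0.4476, 0.1781, 0.1193]
tool_rot: [[-0.919, -0.395, -0.005], [-0.395, 0.919, -0.0], [0.004, 0.002, -1.0]]
ft_force: [0.1, 0.4, -0.5]
finger_gap: 0.012
finger_force: 20.0
```

Emit:
servo_tool(targets="1 0 0 0 0 0 0;1 0 0 0 0 0 0;1 0 0 0 0 0 0")

```text
clock: 17.38
eef_pos: [0.4511, 0.1752, 0.1214]
tool_rot: [[-0.921, -0.389, -0.0], [-0.389, 0.921, -0.0], [0.0, -0.0, -1.0]]
ft_force: [-0.3, -0.3, -0.5]
finger_gap: 0.0118
finger_force: 20.0
```

```bash
python3 - <<'E'
from h import *
st=sensors.read_state();im=imaging.snapshot("wrist");np.save("st7.npy",[st],allow_pickle=True);cv2.imwrite("pics/w7.png",im[...,::-1]);print(st["eef_pos"])
go(.4497,.177,.034,113)
E
```

```text
[0.45105005 0.17522365 0.12140645]
move [0.06 0.2  8.75] rz -0.002 q6 -106.0
```

View pics/w7.png

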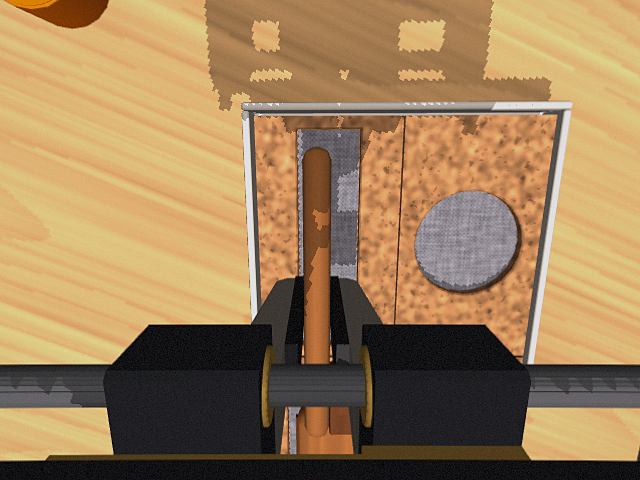

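The welt brush hangs over the narrow recess, whose far edge is at (297–361,128). I'll refine the target from that edge and from the big circle at (467,241).

```bash
python3 - <<'E'
from h import *
st=np.load("st7.npy",allow_pickle=True)[0]
P=cast("wrist",[(297,129),(361,129),(297,250),(358,250),(415,240),(520,240),(470,191),(463,292)],.029,st)
T=(P-st["eef_pos"])@st["tool_rot"]*100;print(T.round(2))
print("far-edge centre tool",T[:2].mean(0)-[7.7,0,0]);print("big circle",P[4:6,:2].mean(0).round(4),P[6:,:2].mean(0).round(4))
E
```

```text
[[ 7.86 -1.08  9.24]
 [ 7.86  3.04  9.24]
 [-0.21 -1.18  9.24]
 [-0.21  3.05  9.24]
 [ 0.5   6.96  9.24]
 [ 0.5  14.17  9.24]
 [ 3.87 10.42  9.24]
 [-3.31 10.61  9.24]]
far-edge centre tool [0.15961984 0.97786539 9.24305185]
big circle [0.4053 0.2706] [0.4075 0.271 ]
```

Emit:
servo_tool(targets="1 0 0.25 4 0 0 0;1 0 0.25 7 0 0 0;1 0 0.25 8.3 0 0 0;1 0 0.25 8.7 0 0 0;1 0 0.25 8.7 0 0 0;1 0 0.25 8.7 0 0 0")

```text
clock: 18.18
eef_pos: [0.4507, 0.1786, 0.0358]
tool_rot: [[-0.921, -0.391, 0.002], [-0.391, 0.921, 0.0], [-0.002, -0.001, -1.0]]
ft_force: [-0.3, 0.5, 0.1]
finger_gap: 0.0116
finger_force: 20.0
```

Emit:
servo_tool(targets="1 0 -0.05 0.2 0 0 0;1 0 -0.05 0.25 0 0 0;0.65 0 -0.05 0.25 0 0 0;0.65 0 -0.05 0.25 0 0 0;0.65 0 -0.05 0.25 0 0 0;0.65 0 -0.05 -3 0 0 0;0.65 0 -0.05 -8 0 0 0;0.65 0 -0.05 -8 0 0 0")

```text
clock: 19.18
eef_pos: [0.4532, 0.1785, 0.1187]
tool_rot: [[-0.921, -0.391, 0.009], [-0.391, 0.921, 0.001], [-0.008, -0.002, -1.0]]
ft_force: [-0.5, -0.1, 1.1]
finger_gap: 0.0318
finger_force: 0.0
```

```bash
python3 - <<'E'
from h import *
st=sensors.read_state();im=imaging.snapshot("wrist");np.save("st8.npy",[st],allow_pickle=True);cv2.imwrite("pics/w8.png",im[...,::-1]);print(st["eef_pos"],st["finger_gap"])
E
```

```text
[0.45317174 0.17849629 0.11874798] 0.03183232737123468
```

View pics/w8.png

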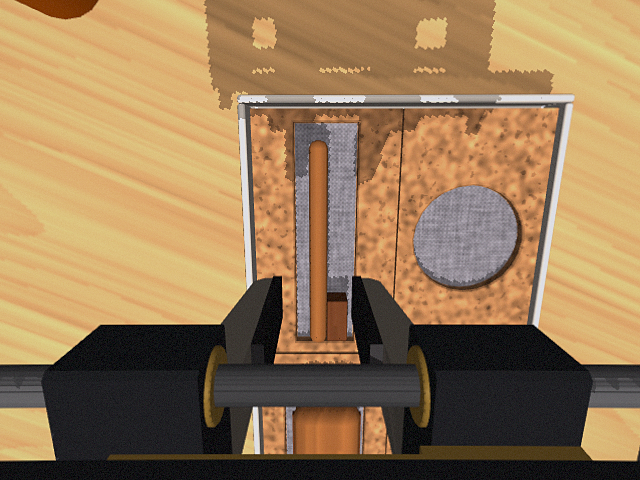

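The welt brush lies in its recess: stick from (318,140) to (318,341), tuft out to column 347, recess columns 294–358 and rows 122–342. I'll check how well it's centred.

```bash
python3 - <<'E'
from h import *
st=np.load("st8.npy",allow_pickle=True)[0]
T=lambda uv,z:((cast("wrist",uv,z,st)-st["eef_pos"])@st["tool_rot"]*100).round(2)
print("stick ends/sides",T([(318,140),(318,341),(310,250),(328,250),(347,320)],.043)); print("recess",T([(326,122),(326,342),(294,250),(357,250)],.029))
go(.40,-.335,.16,90)
E
```

```text
stick ends/sides [[ 7.16  0.26  7.51]
 [-6.3   0.28  7.63]
 [ 0.24 -0.25  7.57]
 [ 0.24  0.92  7.57]
 [-4.71  2.25  7.61]]
recess [[ 8.27  0.77  8.9 ]
 [-7.13  0.87  9.03]
 [-0.14 -1.37  8.98]
 [-0.14  2.96  8.97]]
move [ 24.75 -45.25  -4.42] rz 0.401 q6 -105.7
```

The welt brush is within about 3 mm of centre. Next, the tin.

Emit:
servo_tool(targets="0.2 24.8 -45 -5 0 0 0.4;0.2 24.8 -45 -5 0 0 0.4;0.2 24.8 -45 -5 0 0 0.4;0.2 24.8 -45 -5 0 0 0.4;0.2 24.8 -45 -5 0 0 0.4;0.2 24.8 -45 -5 0 0 0.4;0.2 24.8 -45 -5 0 0 0.4;0.2 24.8 -45 -5 0 0 0.4")

```text
clock: 20.23
eef_pos: [0.3977, -0.3183, 0.1614]
tool_rot: [[-1.0, -0.001, -0.002], [-0.001, 1.0, 0.002], [0.002, 0.002, -1.0]]
ft_force: [1.3, 0.2, -0.3]
finger_gap: 0.074
finger_force: 0.0
```

```bash
python3 - <<'E'
from h import *
go(.40,-.335,.17,90)
E
```

```text
move [-0.23 -1.67 -0.87] rz 0.001 q6 -142.3
```

Emit:
servo_tool(targets="0.2 0 0 -1 0 0 0;0.2 0 0 -1 0 0 0;0.2 0 0 -1 0 0 0")

```text
clock: 20.6
eef_pos: [0.3989, -0.3152, 0.1721]
tool_rot: [[-1.0, -0.003, -0.001], [-0.003, 1.0, 0.002], [0.001, 0.002, -1.0]]
ft_force: [1.1, -0.5, -0.1]
finger_gap: 0.0734
finger_force: 0.0
```

```bash
python3 - <<'E'
from h import *
st=sensors.read_state();im=imaging.snapshot("wrist");np.save("st9.npy",[st],allow_pickle=True);cv2.imwrite("pics/w9.png",im[...,::-1]);print(st["eef_pos"],st["q"])
E
```

```text
[ 0.39892505 -0.31519909  0.1720529 ] [-5.19622919e+01  1.34521949e+00  1.04715144e+02  1.40896651e-02
  7.40479251e+01 -1.42132114e+02]
```

View pics/w9.png

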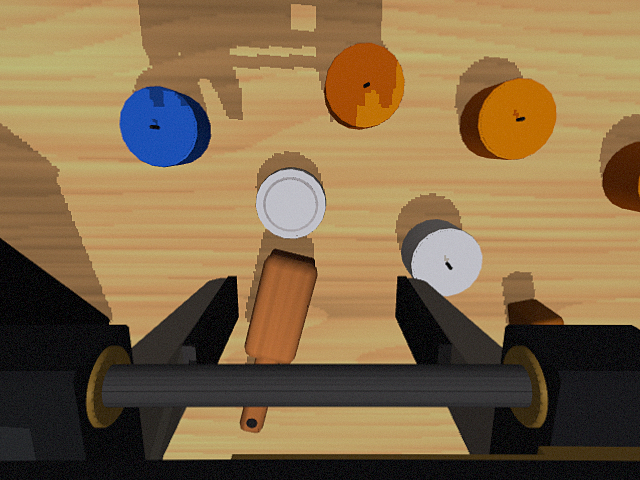

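The ringed tin is at (291,203). The candle is at (447,262), the clothes-brush head starts at row 250, and the blue one is at (160,127), so closing along y fits between them. The dark area at the left edge looks like the black chest, so I'll check clearance.

```bash
python3 - <<'E'
from h import *
st=np.load("st9.npy",allow_pickle=True)[0]
print("chest base",cast("scene",[(163,200),(70,221)],0)[:,:2].round(3), "top near tri",tri((147,92),(485,358)))
T=lambda uv,z:((cast("wrist",uv,z,st)-st["eef_pos"])@st["tool_rot"]*100).round(2)
print("tin",T([(257,203),(325,203),(291,169),(291,238)],.024),"chead",T([(285,250)],.038),"candle",T([(402,250)],.0),"blue",T([(208,130)],0))
print(cast("wrist",[(291,203)],.024,st))
h=cv2.cvtColor(cv2.imread("pics/w9.png"),cv2.COLOR_BGR2HSV)
E
```

```text
chest base [[ 0.503 -0.505]
 [ 0.675 -0.683]] top near tri (array([ 0.45585088, -0.51848495,  0.29702482]), np.float64(0.0040638406614178745))
tin [[ 2.31 -4.74 14.8 ]
 [ 2.31  0.81 14.81]
 [ 5.05 -1.92 14.81]
 [-0.63 -2.01 14.8 ]] chead [[-1.28 -2.41 13.4 ]] candle [[-2.32  7.85 17.22]] blue [[ 8.11 -8.98 17.2 ]]
[[ 0.37570402 -0.3346549   0.024     ]]
```

Emit:
servo_tool(targets="0.2 2.2 -2 3 0 0 0;0.2 2.2 -2 8 0 0 0;0.2 2.2 -2 12 0 0 0;0.2 2.2 -2 13 0 0 0;0.2 2.2 -2 13 0 0 0;0.2 2.2 -2 13 0 0 0")

```text
clock: 21.4
eef_pos: [0.3781, -0.3382, 0.045]
tool_rot: [[-1.0, -0.002, 0.002], [-0.002, 1.0, -0.003], [-0.002, -0.003, -1.0]]
ft_force: [0.4, -0.7, -0.3]
finger_gap: 0.0736
finger_force: 0.0
```

```bash
python3 - <<'E'
from h import *
go(.3765,-.3348,.0095,90)
E
```

```text
move [0.16 0.35 3.54] rz 0.002 q6 -145.6
```

Emit:
servo_tool(targets="0.2 0.1 0.2 2 0 0 0;0.2 0.1 0.2 3.3 0 0 0;0.2 0.1 0.2 3.3 0 0 0;0.2 0.1 0.2 3.3 0 0 0;1 0.1 0.2 3.3 0 0 0;1 0.1 0.2 3.3 0 0 0;1 0.1 0.2 3.3 0 0 0;1 0.1 0.2 3.3 0 0 0", grip_force=25)

```text
clock: 22.4
eef_pos: [0.3762, -0.3355, 0.0106]
tool_rot: [[-1.0, -0.001, 0.001], [-0.001, 1.0, -0.001], [-0.001, -0.001, -1.0]]
ft_force: [0.2, -0.1, 5.0]
finger_gap: 0.0572
finger_force: 25.0
```

Emit:
servo_tool(targets="1 0 0 0 0 0 0;1 0 0 0 0 0 0;1 0 0 -2 0 0 0;1 0 0 -7 0 0 0;1 0 0 -11 0 0 0;1 0 0 -11 0 0 0;1 0 0 -11 0 0 0")

```text
clock: 23.28
eef_pos: [0.3753, -0.334, 0.1184]
tool_rot: [[-1.0, -0.001, -0.002], [-0.001, 1.0, 0.002], [0.002, 0.002, -1.0]]
ft_force: [0.9, 0.2, -1.7]
finger_gap: 0.0571
finger_force: 25.0
```

```bash
python3 - <<'E'
from h import *
st=sensors.read_state();print(st["eef_pos"],st["finger_gap"],st["finger_force"])
go(.4075,.272,.13,23)
E
```

```text
[ 0.37527504 -0.33402708  0.11841805] 0.057126830378846666 24.99958097934723
move [-3.29 60.6  -1.02] rz 1.171 q6 -145.5
```

Emit:
servo_tool(targets="1 -3.3 60.6 -1 0 0 1.171;1 -3.3 60.6 -1 0 0 1.171;1 -3.3 60.6 -1 0 0 1.171;1 -3.3 60.6 -1 0 0 1.171;1 -3.3 60.6 -1 0 0 1.171;1 -3.3 60.6 -1 0 0 1.171;1 -3.3 60.6 -1 0 0 1.171;1 -3.3 60.6 -1 0 0 1.171")

```text
clock: 24.28
eef_pos: [0.4, 0.1113, 0.1255]
tool_rot: [[-0.387, 0.922, -0.003], [0.922, 0.387, -0.0], [0.001, -0.003, -1.0]]
ft_force: [1.1, -0.3, -0.7]
finger_gap: 0.0571
finger_force: 25.0
```

```bash
python3 - <<'E'
from h import *
go(.4075,.272,.13,23)
E
```

```text
move [14.52  6.92 -0.46] rz -0.004 q6 -24.0
```

Emit:
servo_tool(targets="1 14.5 6.9 0 0 0 0;1 14.5 6.9 0 0 0 0;1 14.5 6.9 0 0 0 0;1 14.5 6.9 0 0 0 0;1 14.5 6.9 0 0 0 0;1 14.5 6.9 0 0 0 0;1 14.5 6.9 0 0 0 0")

```text
clock: 25.15
eef_pos: [0.4085, 0.2694, 0.1274]
tool_rot: [[-0.389, 0.921, -0.0], [0.921, 0.389, -0.0], [-0.0, -0.0, -1.0]]
ft_force: [-0.0, -0.9, -1.1]
finger_gap: 0.0574
finger_force: 25.0
```

```bash
python3 - <<'E'
from h import *
st=sensors.read_state();im=imaging.snapshot("wrist");np.save("st10.npy",[st],allow_pickle=True);cv2.imwrite("pics/w10.png",im[...,::-1]);print(st["eef_pos"])
go(.4075,.272,.0325,23)
E
```

```text
[0.40851021 0.26936537 0.12735794]
move [ 0.27 -0.01  9.5 ] rz -0.002 q6 -3.7
```

View pics/w10.png

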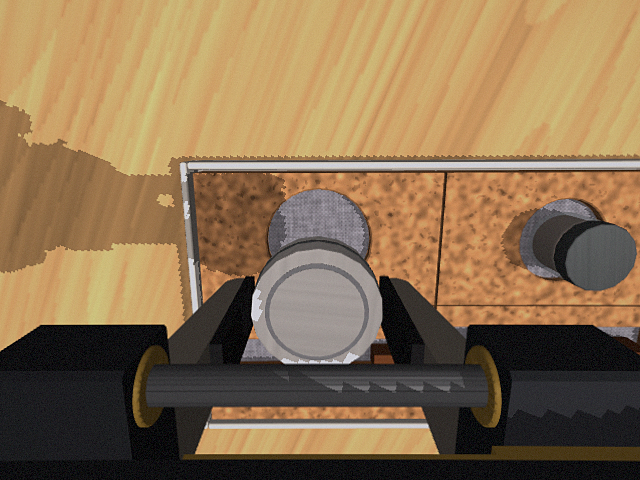

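The jar stands upright in its recess at (590,250), and the tin is flat in the grip, lined up with the large recess (columns 268–370). Lowering it now.

Emit:
servo_tool(targets="1 0.25 0 4 0 0 0;1 0.25 0 7 0 0 0;1 0.25 0 8.8 0 0 0;1 0.25 0 9.3 0 0 0;1 0.25 0 9.3 0 0 0;1 0.25 0 9.3 0 0 0;1 0.25 0 9.3 0 0 0")

```text
clock: 26.08
eef_pos: [0.4081, 0.2728, 0.0353]
tool_rot: [[-0.39, 0.921, 0.001], [0.921, 0.39, 0.001], [-0.0, 0.002, -1.0]]
ft_force: [0.5, -0.8, 0.1]
finger_gap: 0.0575
finger_force: 25.0
```

Emit:
servo_tool(targets="1 0 0 0.25 0 0 0;1 0 0 0.3 0 0 0;1 0 0 0.3 0 0 0;0.2 0 0 0.3 0 0 0;0.2 0 0 0.3 0 0 0;0.2 0 0 -3 0 0 0;0.2 0 0 -9 0 0 0;0.2 0 0 -13 0 0 0")

```text
clock: 27.08
eef_pos: [0.4082, 0.2729, 0.1672]
tool_rot: [[-0.39, 0.921, 0.003], [0.921, 0.39, 0.001], [-0.0, 0.003, -1.0]]
ft_force: [-0.1, 0.4, -0.7]
finger_gap: 0.0733
finger_force: 0.0
```

Emit:
servo_tool(targets="0.2 -15 0 -5 0 0 0;0.2 -15 8 -8 0 0 0;0.2 -15 8 -10 0 0 0;0.2 -15 8 -10 0 0 0;0.2 -15 8 -10 0 0 0;0.2 -15 8 -10 0 0 0")

```text
clock: 27.82
eef_pos: [0.5385, 0.1661, 0.2632]
tool_rot: [[-0.391, 0.92, -0.002], [0.92, 0.391, 0.0], [0.001, -0.002, -1.0]]
ft_force: [0.6, -0.1, -0.6]
finger_gap: 0.0733
finger_force: 0.0
```

```bash
python3 - <<'E'
from h import *
st=sensors.read_state();im=imaging.snapshot("wrist");np.save("st11.npy",[st],allow_pickle=True);cv2.imwrite("pics/w11.png",im[...,::-1]);print(st["eef_pos"],st["ft_force"])
E
```

```text
[0.53845325 0.16613848 0.26321671] [ 0.55610277 -0.10417412 -0.55471014]
```

View pics/w11.png

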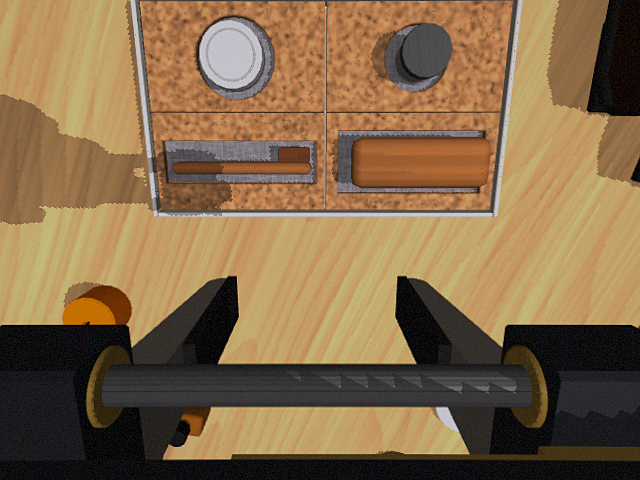

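All four are in their recesses: tin (231,54), jar (427,50), welt brush (240,168) and shoe brush (420,162). The shoe brush looks shifted to the right, so I'll measure the offsets.

```bash
python3 - <<'E'
from h import *
st=np.load("st11.npy",allow_pickle=True)[0]
T=lambda uv,z:((cast("wrist",uv,z,st)-st["eef_pos"])@st["tool_rot"]*1000).round(1)[:,:2]
print("brush wood ends (top z.06)",T([(351,162),(490,162),(420,136),(420,188)],.058).tolist())
print("wide recess rim",T([(338,165),(484,165),(410,130),(412,193)],.029).tolist())
print("tin",T([(231,54)],.045),"jar",T([(427,51)],.067))
im=cv2.imread("pics/w11.png");cv2.imwrite("pics/c11.png",cv2.resize(im[0:220,130:530],(800,440),interpolation=cv2.INTER_CUBIC))
C=np.array([[.4075,.2715,.029],[.566,.339,.029]]);print(((C-st["eef_pos"])@st["tool_rot"]*1000).round(1))
E
```

```text
brush wood ends (top z.06) [[53.5, 31.3], [53.4, 161.4], [77.0, 94.5], [29.2, 97.6]]
wide recess rim [[49.2, 20.7], [49.1, 168.2], [83.2, 91.5], [20.9, 97.3]]
tin [[149.1 -78.9]] jar [[146.8  93.5]]
[[147.9 -78.9 234.5]
 [148.1  93.4 234.2]]
```

View pics/c11.png

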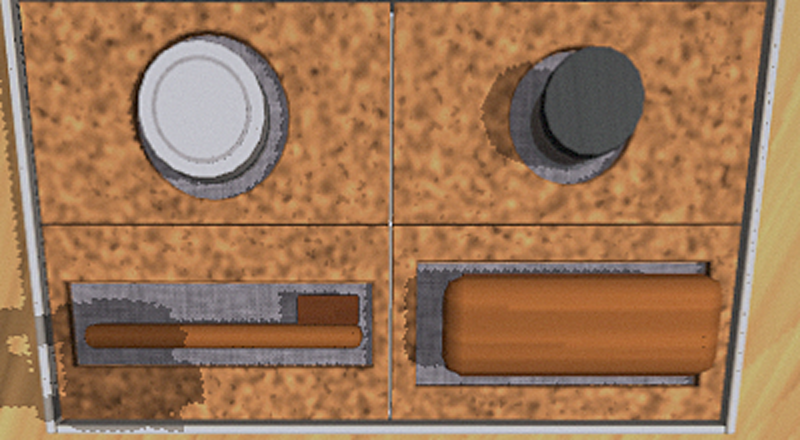

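The crop shows all four sitting flat in their own recesses. Measured offsets are about 1–3 mm, so I'm handing it in.

```bash
python3 -c "
from station import ticket
print(ticket.sign_off())"
```

```text
the job is handed in; nothing more can be done
None
```

I put all four kit pieces flat in their own recesses, about 1–3 mm off centre by the wrist camera, never touched the clothes brush or candle, and handed the job in at about 28 s; the sign-off returned no verdict.

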